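# Coaster off the stack for the ceramic bowl

### The arm

A 6-joint arm with a two-finger parallel gripper is mounted at the origin on the work surface. World frame = base frame: x ahead of the robot, y to its left, z up, the work surface at z = 0. Lengths are in m, angles in rad, forces in N, time in s.
With the tool pointing down it reaches from about 0.3 to 0.85 m from the base axis. Payload 5.4 kg.
Tool frame: the origin (TCP) lies midway between the tips of the shut fingers; the grasp point (between the pads) lies bot.grasp_offset behind it (bot.grasp_offset is the distance from the TCP to the grasp point, in m); z points along the fingers, y is the line along which they close (so a half turn about z gives the same grasp; the last joint's range is limited). The gripper opens to 85 mm and grips with 20 to 120 N. Pads are 22 mm wide; open, the fingers measure 114 mm over their backs; the gripper's body (76 mm by 85 mm) begins 54 mm behind the grasp point. The pads swing forward as they close: fully open they stand 13 mm farther back than shut.
Start: joints at [1.04, 0.158, 1.597, -0, 1.386, -0.21], TCP at [0.181, 0.546, 0.192] pointing down, gripper open.
Joint ranges: [-2.91, 2.91], [-0.94, 2.29], [0.18, 2.7], [-1.29, 4.43], [0.17, 2.64], [-3, 3]. Speed limits (rad/s): [2.57, 2.57, 3.14, 3.14, 3.14, 3.14].

### API

Orientations are given as [roll, pitch, yaw] about the fixed x, y, z axes, in that order (R = Rz(yaw) Ry(pitch) Rx(roll)).
In Python, from rig import bot, get_image, spotter gives the robot as it stands.
- The arm moves only by the tool apply_moves, never from a script. Its argument "commands" is a list of rows, each a list of 3 entries, a list of its own where there are three numbers: the shift along the world's x, y, z in m, then the turn about the world's z in degrees, then the gripper command: -1 is shut, 1 is fully open, values between are in proportion. A call has 1 to 10 rows; each row shifts and turns the commanded pose from where the row before left it; what a row does not reach is not made up. A row lasts 1/12 s, in which the tool goes at most 41.7 mm and 7.16 degrees, less where a joint would pass 70% of its speed; a pose out of reach is approached as far as the arm can. A call with a gripper value outside its range is refused whole. The fingers move at their own pace and stop on an object; "squeeze" is the grip in N (left out, the last holds). Time passes only in rows, so rows that do not move let the fingers close. It gives the time, the measured TCP pose, the force, the opening and the grip force at its end, in the units of the state.
- bot.observe(): the state, without advancing time (a new reading comes with each control period).
- get_image(name): name is "scene" or "top"; returns a dict with "img" (384x512x3 uint8, red, green, blue), "camera_matrix" (3x3 intrinsics, pixels), "rvec" (rotation vector, rad) and "tvec" (3), from world to camera coordinates, as OpenCV has them. Camera axes: x right, y down, z forward; pixel columns grow to the right and rows downward; lengths in m; the calibration is good to about 2 mm. A picture is of the moment at which its call begins. There is no depth.
- bot.hand_in(): hands the job in; it is judged then, once.
Trained networks look in a picture, given as the dict that the camera call returned (one of the last four; its "shot" number tells which), for a name from the list of things; names that differ only in an ending like _2 or _b are one class to them, and where a whole thing is asked for, a point or a joint stands for the part that bears it (a point fixed in the world has none). Each returns a list of dicts, best first, with "conf" (0 to 1); they miss things now and then, are a little off and sometimes report something else, mostly with a low value. They report only what shows in the picture. A call takes as long as a camera call. They do not tell look-alikes from the thing itself.
- spotter.find_in(picture, name): "box" ([centre column, centre row, width, height] in pixels, round what is visible of it).
- spotter.outline_of(picture, name): "mask" (384x512 bool, what is visible of it) and "box" ([centre column, centre row, width, height] in pixels, round what is visible of it).
The state is a dict: "t": time; "qpos": joint angles; "joint_vel": joint speeds; "joint_torque": joint torques, N m; "position": TCP position; "orientation": TCP orientation; "contact_force": force on the tool from outside, world axes, zero at the start; "ft_torque": the same for the moment, N m; "grip_width": finger opening in m; "finger_force": force on a finger pad.
Only numpy, scipy, OpenCV 4.12 (cv2) and the standard library are available. Lean on these libraries where they do the work, as an engineer would, in place of code of your own. Each camera call takes 0.05 s, during which the arm holds its last target. There are 200 camera calls.

### The job

Lay out a coaster for the little white bowl: with the gripper pressing lightly on top, slide the top stone tile off the stack, sideways along the wooden caddy and onto its empty ledge until it is fully home against the far end wall, without lifting it, pressing hard or shifting the two tiles below. Then set the bowl gently down upright in the middle of that tile, let go, and leave everything else where it is.

Things in the scene. Friction and masses are not known exactly. Their poses are not given: they have to be found in the camera images.
- caddy: fixed open beech caddy, a channel 200 x 94 mm inside, walls 12 mm thick, 33 mm high (end wall at +x 37 mm). Origin: middle of its underside, on the table; x runs along the channel from stack to ledge, z up. Tiles fill x -98 to -8 mm (1 to 2 mm play), hidden by the walls at their edges; then a 12 mm slot; then the solid ledge, x +4 to +100 mm. Tile on beech or on tile: friction about 0.3
- ledge_home (a point): point on the caddy over which the top tile's centre must come: 55 mm from the caddy's origin along its x, 26.5 mm high. The ledge is a separate inset, its top 22.2 to 22.8 mm high, different each time, thus 1.2 to 1.8 mm lower than the underside of the top tile on the stack. A tile home there touches the end wall and lies flat, upper face 30.2 to 30.8 mm high
- top_tile_center (a point): centre (half-way up) of the top one of three like stone coasters, 90 x 90 x 8 mm, 0.17 kg, polished. At first at caddy x about -53 mm, 28 mm high, upper face 32 mm high, 1 mm below the wall tops. Sliding, it tilts slightly, then its rear drops off the stack with a small jolt. Shut fingertips skid on it below some 7 N, drag it along at 8 to 14 N; over 25 N is too hard. z: upward normal
- top_tile: the same top tile, origin at the centre of its underside
- mid_tile_center (a point): centre of the second tile of the stack (same size, 4 mm under the height of its upper face, which is 24 mm high); must stay where it is
- low_tile_center (a point): centre of the lowest tile of the stack (same size); must stay where it is
- bowl_center (a point): centre (half-way up) of the small white ceramic bowl: round, straight-sided, open on top, 62 mm across outside, 46 mm tall, wall 4 mm, the bottom 10 mm narrowing to a 52 mm foot; about 0.12 kg, standing upright on the table. z is its axis, up
- bowl: the same bowl, origin at the centre of its underside
- jar: amber cream jar with a flat steel lid, 56 mm across, 52 mm tall; bystander, origin at its underside
- tin: flat round polish tin, 75 mm across, 24 mm tall; bystander, origin at its underside
- comb: wooden comb 145 x 36 x 6 mm lying flat; bystander, origin at its underside
- clipper: steel nail clipper 58 mm long, 12 mm tall; bystander, origin at its underside
- brush: shoe brush 160 x 50 x 38 mm; bystander, origin at its underside
- case: black spectacle case 155 x 60 x 36 mm; bystander, origin at its underside
There are look-alikes about, which are no part of the job. Leave any blue look-alike of the top_tile alone. Leave any red look-alike of the bowl alone.

How it is judged:
On the way, in this order (a step that is already met when the one before it is completed fails the run):
1. the top tile lies flat on the ledge, home against the end wall, within 3 mm (x of top_tile_center in the frame of caddy above 0.052 m and z of top_tile_center in the frame of caddy below 0.0273 m), for 0.2 s.
2. the bowl stands upright on that tile, within 12 mm of its middle (horizontal distance between bowl_center and top_tile_center below 0.012 m and z of bowl_center in the frame of top_tile_center between 0.024 and 0.03 m and angle between bowl's own z axis and vertical below 0.08 rad), for 0.2 s.
At the end, for the whole second after the job is handed in: the top tile lies flat on the ledge within 3 mm of the end wall, the bowl stands upright on it within 12 mm of its middle, both at rest, the two lower tiles within 5 mm of where they were (all of step 1 and all of step 2 and linear speed of each of bowl, top_tile below 0.02 m/s and distance of each of mid_tile_center, low_tile_center from where it was at the start of the episode below 0.005 m); the robot touches nothing.
It fails at once if one of the two lower tiles shifted by more than 5 mm (distance of any of mid_tile_center, low_tile_center from where it was at the start of the episode above 0.005 m).
It fails at once if the top tile lifted more than 5 mm above its place on the stack, or tipped by more than about 9 degrees (z of top_tile_center in the frame of caddy above 0.033 m or angle between top_tile_center's own z axis and vertical above 0.16 rad).
It fails at once if pressed harder than 25 N on the top tile (45 N in the brief jolt as its rear drops off the stack, at caddy x 34 to 43 mm) (contact force between the fingers and top_tile above 45 N or (contact force between the fingers and top_tile above 25 N and (x of top_tile_center in the frame of caddy below 0.034 m or x of top_tile_center in the frame of caddy above 0.043 m))).
It fails at once if the bowl dropped onto the tile (faster than 0.3 m/s just above it) or pressed on it with more than 40 N (contact force between bowl and top_tile above 40 N or (horizontal distance between bowl_center and top_tile_center below 0.04 m and z of bowl_center in the frame of top_tile_center below 0.045 m and linear speed of bowl above 0.3 m/s)).
It fails at once if a bystander moved by more than 25 mm (distance of any of jar, tin, comb, clipper, brush, case from where it was at the start of the episode above 0.025 m).
It also fails if it takes over 72 s, if anything falls off the work surface, if the arm or the gripper's body presses on something with over 40 N, if the wrist force passes 120 N, or if a joint passes its speed limit or range.

## Working session

There is one attempt and no reset: what is moved stays moved. The work goes in short steps, Python scripts to look and compute and a tool call to move; the robot and the scene stay as the last step left them, time stands still between calls to the robot, and variables do not carry over. Pictures are saved under pics/ and viewed, at most 10 in all, crops included, and the job is handed in when it is done.

Besides the shell and the picture viewer there is one more tool, called after ">>>" as name(argument=value, ...) on one line, values as JSON. apply_moves: Moves the arm, as the interface text tells. Its arguments: {"type":"object","properties":{"commands":{"type":"array","items":{"type":"array"}},"squeeze":{"type":"number"}},"required":["commands"]}

```bash
mkdir -p pics; cat > h.py <<'E'
import numpy as np,cv2
from rig import bot,get_image,spotter
def ray(p,uv,z):
    K=np.array(p["camera_matrix"]);R=cv2.Rodrigues(np.array(p["rvec"]))[0];t=np.array(p["tvec"]).ravel()
    uv=np.atleast_2d(uv).astype(float)
    d=(np.linalg.inv(K)@np.c_[uv,np.ones(len(uv))].T).T@R
    c=-R.T@t
    return c+d*((z-c[2])/d[:,2])[:,None]
def proj(p,P):
    return cv2.projectPoints(np.atleast_2d(P).astype(float),np.array(p["rvec"]),np.array(p["tvec"]),np.array(p["camera_matrix"]),None)[0].reshape(-1,2)
E
python3 - <<'E'
from h import *
ims=[]
for n in("scene","top"):
    p=get_image(n);ims.append(p["img"])
    for k in("caddy","top_tile","bowl"):
        for d in spotter.outline_of(p,k)[:4]:
            b=d["box"];m=d["mask"];c=p["img"][m].mean(0) if m.any() else 0
            print(n,k,round(d["conf"],2),np.round(b),np.round(c),np.round(ray(p,b[:2],0.03)[0],3))
cv2.imwrite("pics/top1.png",cv2.resize(ims[1],(800,600))[:,:,::-1])
cv2.imwrite("pics/scene1.png",cv2.resize(ims[0],(800,600))[:,:,::-1])
print(bot.grasp_offset,bot.observe())
E
```

```text
scene caddy 0.68 [273. 199.  65.  84.] [97. 64. 38.] [0.564 0.082 0.03 ]
scene top_tile 0.69 [308. 300.  52.  56.] [ 31.  66. 140.] [0.781 0.243 0.03 ]
scene top_tile 0.55 [278. 210.  40.  34.] [174. 171. 164.] [0.592 0.107 0.03 ]
scene bowl 0.9 [226. 149.  22.  24.] [92. 20. 16.] [ 0.449 -0.104  0.03 ]
scene bowl 0.64 [110. 191.  26.  54.] [72. 43. 27.] [ 0.696 -0.314  0.03 ]
scene bowl 0.59 [188. 148.  25.  26.] [107. 104.  95.] [ 0.487 -0.204  0.03 ]
top caddy 0.9 [264. 194.  93. 108.] [116.  83.  56.] [0.547 0.073 0.03 ]
top top_tile 0.74 [249. 176.  50.  50.] [155. 155. 157.] [0.588 0.108 0.03 ]
top top_tile 0.7 [196. 106.  51.  52.] [ 55.  75. 137.] [0.759 0.235 0.03 ]
top bowl 0.93 [341. 239.  27.  26.] [125.  44.  34.] [ 0.439 -0.109  0.03 ]
top bowl 0.58 [382. 220.  28.  26.] [132. 129. 125.] [ 0.484 -0.204  0.03 ]
0.0187 {'t': 0.4, 'qpos': array([ 1.03989839e+00,  1.58513976e-01,  1.59719241e+00,  2.86561867e-06,
        1.38624368e+00, -2.10130539e-01]), 'joint_vel': array([ 0.00074377, -0.00126102,  0.00053333, -0.00095807,  0.00139769,
        0.00055755]), 'joint_torque': array([-2.34637184e-05, -3.95485318e+01, -3.31201243e+01, -2.09068594e-04,
        2.99695035e-03,  2.42999135e-05]), 'position': array([0.18126074, 0.54554093, 0.19233858]), 'orientation': array([-3.14124369e+00, -7.73072875e-05,  2.82082472e+00]), 'contact_force': array([-0.3923635 , -0.29755346, -0.41163259]), 'ft_torque': array([-0.02092701,  0.03968342, -0.01707236]), 'finger_force': 0.0, 'grip_width': 0.08510294818435363}
```

View pics/top1.png

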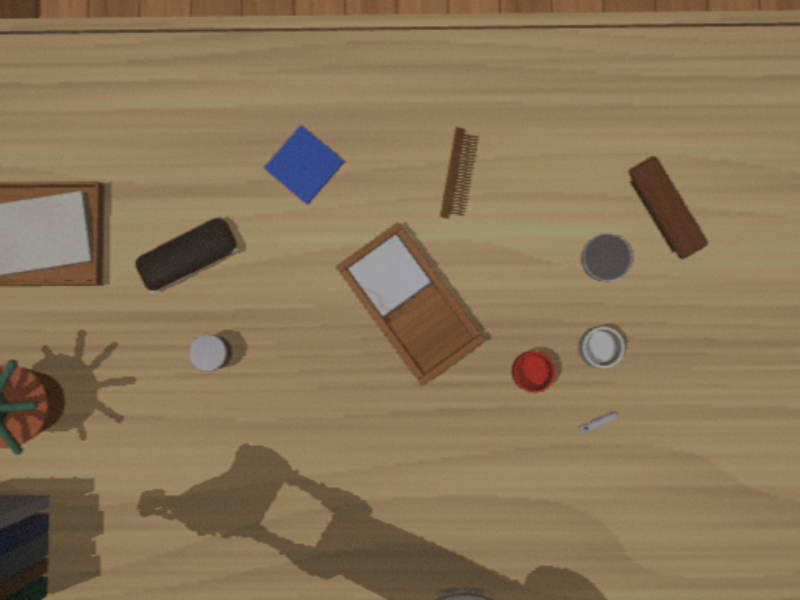

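View pics/scene1.png

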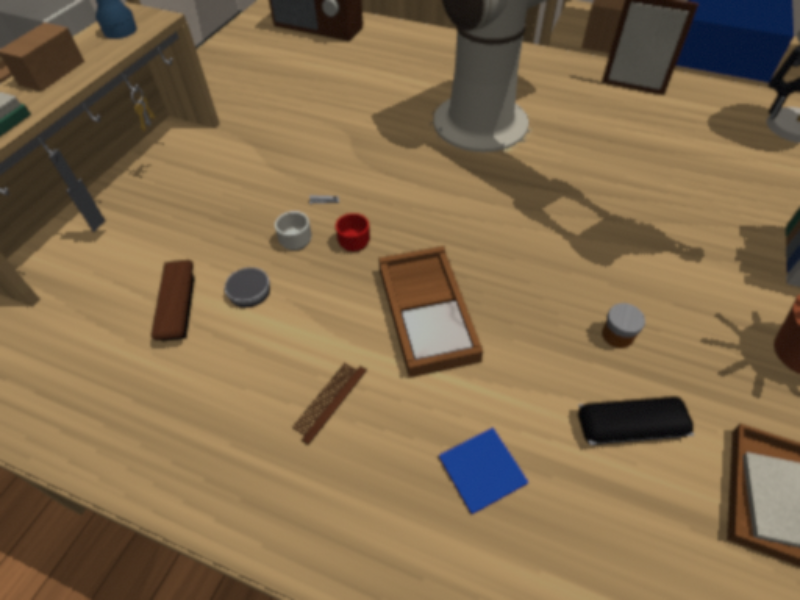

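Top view (800x600): the caddy is at about (412,302), with the white tile on its stack at (390,275) and the empty ledge at (435,330). Two tiles fit the outline: white (390,275) and blue (304,163). I take the white one, because it is in the caddy and blue is excluded. Two bowls fit: white (603,347) and red (535,371). I take the white one. Next I fit the poses in both views and confirm them in a crop.

```bash
cat > fit.py <<'E'
from h import *
from scipy.optimize import minimize
S=4
def hullmask(p,P):
    m=np.zeros((384*S,512*S),np.uint8)
    h=cv2.convexHull((proj(p,P)*S+ (S-1)/2).astype(np.float32)).astype(np.int32)
    cv2.fillConvexPoly(m,h,1);return m>0
def caddy_pts(q):
    x,y,a=q;R=np.array([[np.cos(a),-np.sin(a)],[np.sin(a),np.cos(a)]])
    return np.array([[*(R@[i*.112,j*.059]+[x,y]),z] for i in(-1,1) for j in(-1,1) for z in(0,.037 if i>0 else .033)])
def bowl_pts(q):
    t=np.linspace(0,2*np.pi,40)
    return np.vstack([np.c_[q[0]+r*np.cos(t),q[1]+r*np.sin(t),0*t+z] for r,z in((.026,0),(.031,.01),(.031,.046))])
def fit(obs,f,q0,step):
    obs=[(p,cv2.resize(m.astype(np.uint8),(512*S,384*S),interpolation=cv2.INTER_NEAREST)>0) for p,m in obs]
    def c(q):
        r=0
        for p,m in obs:
            h=hullmask(p,f(q));r+=1-(h&m).sum()/(h|m).sum()
        return r
    q0=np.array(q0,float)
    sim=np.vstack([q0]+[q0+np.eye(len(q0))[i]*step[i] for i in range(len(q0))])
    r=minimize(c,q0,method="Nelder-Mead",options=dict(initial_simplex=sim,xatol=1e-4,fatol=1e-4));return r.x,r.fun
E
python3 - <<'E'
from fit import *
T=get_image("top");C=get_image("scene")
def get(p,n,uv):
    return min(spotter.outline_of(p,n),key=lambda d:np.hypot(d["box"][0]-uv[0],d["box"][1]-uv[1]))["mask"]
fill=lambda m:cv2.drawContours(np.zeros(m.shape,np.uint8),[cv2.convexHull(np.vstack(cv2.findContours(m.astype(np.uint8),0,2)[0]))],-1,1,-1)
mc=[fill(get(T,"caddy",(264,194))),fill(get(C,"caddy",(273,199)))]
mb=[fill(get(T,"bowl",(382,220))),fill(get(C,"bowl",(188,148)))]
a0=np.deg2rad(-120)
u=ray(T,[[249,176],[278,211]],.03);a0=np.arctan2(*(u[1]-u[0])[[1,0]]);print("a0",np.rad2deg(a0))
for obs in([(T,mc[0])],[(C,mc[1])],[(T,mc[0]),(C,mc[1])]):
    q,f=fit(obs,caddy_pts,[.547,.073,a0],[.01,.01,.08]);print("caddy",q.round(4),np.rad2deg(q[2]).round(2),f)
for obs in([(T,mb[0])],[(C,mb[1])],[(T,mb[0]),(C,mb[1])]):
    b,f=fit(obs,bowl_pts,[.484,-.204],[.01,.01]);print("bowl",b.round(4),f)
mt=get(T,"top_tile",(249,176)); print("tile rect",cv2.minAreaRect(np.argwhere(mt)[:,::-1].astype(np.float32)))
ys,xs=np.nonzero(mt);print("tile c",ray(T,[xs.mean(),ys.mean()],.032))
for n in("jar","tin","clipper","comb","brush","case"):
    d=spotter.find_in(T,n)[:1]
    for e in d:print(n,e["conf"],np.round(e["box"]),ray(T,e["box"][:2],.02)[0].round(3))
S2=5;im=cv2.resize(T["img"],None,fx=S2,fy=S2,interpolation=cv2.INTER_CUBIC)[:,:,::-1].copy()
for P in(caddy_pts(q),bowl_pts(b)):
    h=cv2.convexHull((proj(T,P)*S2+2).astype(np.float32)).astype(int);cv2.polylines(im,[h],True,(0,255,0),1)
A=proj(T,[[*(q[:2]+s*np.array([np.cos(q[2]),np.sin(q[2])])),.032] for s in(-.053,.055)])*S2
for a in A:cv2.circle(im,tuple(int(v) for v in a),4,(255,0,255),-1)
cv2.imwrite("pics/crop1.png",cv2.resize(im[135*S2:250*S2,210*S2:405*S2],(800,472)))
E
```

```text
a0 -140.8227321424553
caddy [ 0.5473  0.078  -2.5225] -144.53 0.032427149964463386
caddy [ 0.5496  0.0777 -2.5042] -143.48 0.029107981220657275
caddy [ 0.5479  0.0775 -2.5198] -144.37 0.05875426375706694
bowl [ 0.478 -0.21 ] 0.07269320843091331
bowl [ 0.4806 -0.2107] 0.06825775656324584
bowl [ 0.4784 -0.2103] 0.15991308310165886
tile rect ((248.70555114746094, 176.20785522460938), (41.040626525878906, 39.454742431640625), 54.78240966796875)
tile c [[0.59013951 0.10898686 0.032     ]]
jar 0.84 [135. 226.  29.  24.] [0.473 0.381 0.02 ]
tin 0.96 [388. 165.  34.  30.] [ 0.614 -0.226  0.02 ]
clipper 0.45 [382. 270.  24.   8.] [ 0.364 -0.206  0.02 ]
comb 0.94 [293. 112.  20.  58.] [0.744 0.001 0.02 ]
brush 0.83 [429. 134.  49.  70.] [ 0.689 -0.325  0.02 ]
case 0.64 [117. 164.  63.  49.] [0.623 0.425 0.02 ]
```

View pics/crop1.png

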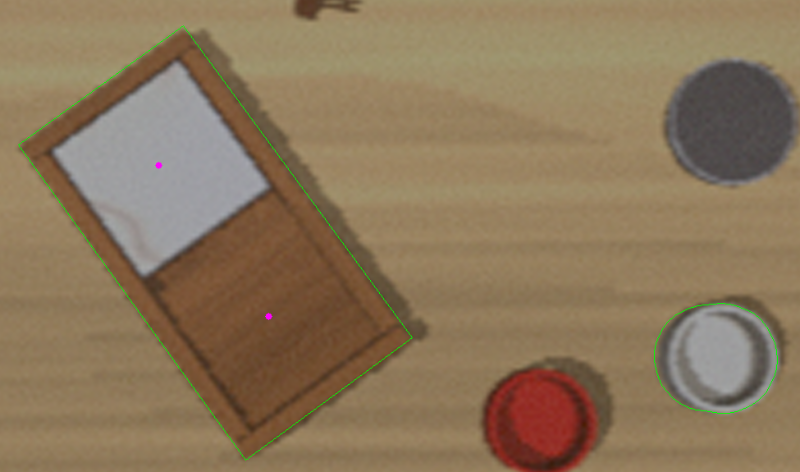

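The crop shows the caddy fit following its outline. The white tile is centred at (158,165) in the crop with the ledge centre at (268,316), and the white bowl is at (719,357), apart from the red one at (540,418). Now moving over the tile with the fingers shut.

>>> apply_moves(commands=[[[0.0202,-0.0221,0],-1.8,-1],[[0.0202,-0.0221,0],-1.8,-1],[[0.0202,-0.0221,0],-1.8,-1],[[0.0202,-0.0221,0],-1.8,-1],[[0.0202,-0.0221,0],-1.8,-1],[[0.0202,-0.0221,0],-1.8,-1],[[0.0202,-0.0221,0],-1.8,-1],[[0.0202,-0.0221,0],-1.8,-1],[[0.0202,-0.0221,0],-1.8,-1],[[0.0202,-0.0221,0],-1.8,-1]])

```text
t: 1.88
position: [0.3842, 0.3235, 0.1927]
orientation: [3.141, 0.0, 2.505]
contact_force: [0.2, -0.1, -0.2]
grip_width: 0.0
finger_force: 0.0
```

>>> apply_moves(commands=[[[0.0202,-0.0221,-0.013],-1.8,-1],[[0.0202,-0.0221,-0.013],-1.8,-1],[[0.0202,-0.0221,-0.013],-1.8,-1],[[0.0202,-0.0221,-0.013],-1.8,-1],[[0.0202,-0.0221,-0.013],-1.8,-1],[[0.0202,-0.0221,-0.013],-1.8,-1],[[0.0202,-0.0221,-0.013],-1.8,-1],[[0.0202,-0.0221,-0.013],-1.8,-1],[[0.0202,-0.0221,-0.013],-1.8,-1],[[0.0202,-0.0221,-0.013],-1.8,-1]])

```text
t: 2.72
position: [0.5863, 0.1024, 0.0619]
orientation: [3.141, 0.0, 2.191]
contact_force: [0.5, 0.8, -0.3]
grip_width: 0.0002
finger_force: 0.0
```

>>> apply_moves(commands=[[[0,0,-0.01],0,-1],[[0,0,-0.008],0,-1],[[0,0,0],0,-1],[[0,0,0],0,-1]])

```text
t: 3.05
position: [0.5842, 0.1046, 0.0441]
orientation: [-3.14, -0.001, 2.194]
contact_force: [0.5, 0.2, 0.3]
grip_width: 0.0002
finger_force: 0.0
```

>>> apply_moves(commands=[[[0,0,-0.005],0,-1],[[0,0,-0.004],0,-1],[[0,0,-0.001],0,-1],[[0,0,0],0,-1]])

```text
t: 3.38
position: [0.5849, 0.1041, 0.0343]
orientation: [-3.141, -0.0, 2.193]
contact_force: [0.2, -0.1, -0.2]
grip_width: -0.0003
finger_force: 0.0
```

>>> apply_moves(commands=[[[0,0,-0.0005],0,-1],[[0,0,-0.0005],0,-1],[[0,0,-0.0005],0,-1],[[0,0,0],0,-1]])

```text
t: 3.72
position: [0.5854, 0.1036, 0.033]
orientation: [3.142, 0.0, 2.192]
contact_force: [0.2, 0.2, -0.7]
grip_width: 0.0001
finger_force: 0.0
```

>>> apply_moves(commands=[[[0,0,-0.0005],0,-1],[[0,0,-0.0005],0,-1],[[0,0,0],0,-1]])

```text
t: 3.97
position: [0.5852, 0.1036, 0.0319]
orientation: [-3.141, -0.0, 2.192]
contact_force: [0.1, -0.0, 0.0]
grip_width: -0.0
finger_force: 0.0
```

>>> apply_moves(commands=[[[0,0,-0.0005],0,-1],[[0,0,0],0,-1]])

```text
t: 4.13
position: [0.5853, 0.1036, 0.0314]
orientation: [-3.141, -0.0, 2.192]
contact_force: [-0.1, 0.3, -0.6]
grip_width: -0.0002
finger_force: 0.0
```

>>> apply_moves(commands=[[[0,0,-0.0004],0,-1],[[0,0,0],0,-1]])

```text
t: 4.3
position: [0.5853, 0.1036, 0.031]
orientation: [-3.141, -0.0, 2.193]
contact_force: [-0.4, -0.4, 0.4]
grip_width: 0.0002
finger_force: 0.0
```

>>> apply_moves(commands=[[[0,0,-0.0004],0,-1],[[0,0,0],0,-1]])

```text
t: 4.47
position: [0.5853, 0.1036, 0.0306]
orientation: [-3.142, -0.0, 2.192]
contact_force: [-0.9, 0.2, 0.6]
grip_width: 0.0002
finger_force: 0.0
```

>>> apply_moves(commands=[[[0,0,-0.0004],0,-1],[[0,0,0],0,-1]])

```text
t: 4.63
position: [0.5853, 0.1037, 0.0302]
orientation: [-3.142, -0.0, 2.193]
contact_force: [-0.9, 1.2, -0.1]
grip_width: -0.0001
finger_force: 0.0
```

>>> apply_moves(commands=[[[0,0,-0.0003],0,-1],[[0,0,0],0,-1]])

```text
t: 4.8
position: [0.5853, 0.1036, 0.0299]
orientation: [-3.141, -0.0, 2.192]
contact_force: [0.5, -0.2, 0.3]
grip_width: -0.0
finger_force: 0.0
```

>>> apply_moves(commands=[[[0,0,-0.0003],0,-1],[[0,0,0],0,-1]])

```text
t: 4.97
position: [0.5853, 0.1037, 0.0296]
orientation: [-3.142, -0.0, 2.192]
contact_force: [0.3, -0.4, 0.7]
grip_width: -0.0001
finger_force: 0.0
```

>>> apply_moves(commands=[[[0,0,-0.0003],0,-1],[[0,0,0],0,-1]])

```text
t: 5.13
position: [0.5853, 0.1036, 0.0293]
orientation: [-3.142, -0.0, 2.192]
contact_force: [-0.5, 0.5, 0.1]
grip_width: -0.0001
finger_force: 0.0
```

>>> apply_moves(commands=[[[0,0,-0.0003],0,-1],[[0,0,0],0,-1]])

```text
t: 5.3
position: [0.5853, 0.1036, 0.029]
orientation: [-3.142, -0.0, 2.192]
contact_force: [-1.0, -0.2, 0.1]
grip_width: 0.0002
finger_force: 0.0
```

```bash
python3 - <<'E'
from h import *
p=get_image("scene");q=get_image("top")
a=cv2.resize(p["img"][150:260,225:345],(480,440),interpolation=2);b=cv2.resize(q["img"][120:230,200:280],(320,440),interpolation=2)
cv2.imwrite("pics/c2.png",np.hstack([a,b])[:,:,::-1]);s=bot.observe();print(s["position"],s["contact_force"],proj(p,s["position"]))
E
```

```text
[0.58530034 0.10363163 0.0290857 ] [-0.40406993  0.60091905 -0.13133167] [[277.82500644 207.95885307]]
```

View pics/c2.png

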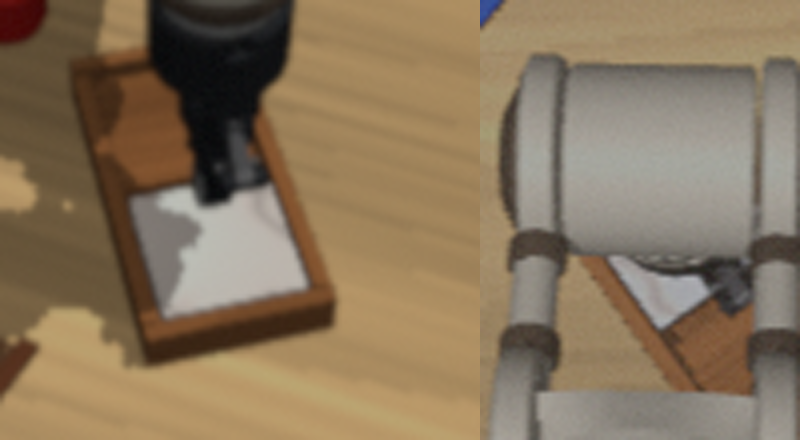

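```bash
python3 - <<'E'
from h import *
p=get_image("scene");q=get_image("top")
P=[np.array(x["camera_matrix"])@np.c_[cv2.Rodrigues(np.array(x["rvec"]))[0],np.array(x["tvec"]).ravel()] for x in(p,q)]
def tri(a,b):
    X=cv2.triangulatePoints(P[0],P[1],np.array(a,float).reshape(2,1),np.array(b,float).reshape(2,1)).ravel();return X[:3]/X[3]
print("tip",tri((278.7,200),(263.7,192)),"check tile",tri((278,210),(249,176)))
print("rays tip scene z=.032,.05",ray(p,[278.7,200],.032),ray(p,[278.7,200],.05),"top",ray(q,[263.7,192],.032),ray(q,[263.7,192],.07))
print(proj(p,[.5853,.1036,.029]),proj(q,[.5853,.1036,.029]))
for x in(p,q):print(-cv2.Rodrigues(np.array(x["rvec"]))[0].T@np.array(x["tvec"]).ravel())
a=cv2.resize(p["img"][175:225,245:320],(800,533),interpolation=2)
for u in proj(p,[[.5853,.1036,.029],[.5853,.1036,.049]]):
  cv2.circle(a,tuple(int(v) for v in (u-[245,175])*800/75+5),5,(255,0,255),2)
cv2.imwrite("pics/c3.png",np.clip(a[:,:,::-1].astype(float)*1.6,0,255))
E
```

```text
tip [0.55049029 0.07974821 0.00767686] check tile [0.58991664 0.10719687 0.02825287]
rays tip scene z=.032,.05 [[0.56367535 0.09783217 0.032     ]] [[0.57623479 0.10193477 0.05      ]] top [[0.55103728 0.07306893 0.032     ]] [[0.54881603 0.07286179 0.07      ]]
[[277.81212784 207.97476322]] [[250.77530576 177.80096108]]
[1.06803297 0.26258324 0.75483768]
[0.48259759 0.06668687 1.20283348][ WARN:0@0.922] global loadsave.cpp:1063 imwrite_ Unsupported depth image for selected encoder is fallbacked to CV_8U.
```

View pics/c3.png

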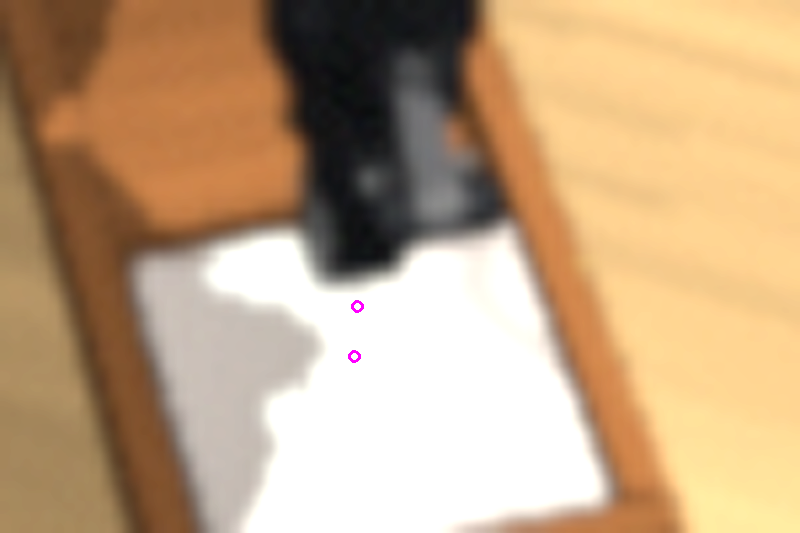

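```bash
python3 - <<'E'
from h import *
p=get_image("scene")
print(p["img"][194:216,270:290].mean(2).astype(int))
print(bot.observe()["qpos"])
E
```

```text
[[ 67  64  55  45  43  33  18  12  12  18  26  33  37  49  72  82  82  78
   62  43]
 [ 56  56  52  45  48  38  21  14  10  18  22  33  37  43  60  70  70  63
   50  38]
 [ 89  96  90  63  52  41  24  13  12  14  19  25  29  34  48  60  65  64
   62  65]
 [151 153 142  98  63  47  27  14  10  12  15  21  30  54  77  92 101 104
  109 117]
 [179 179 168 124  78  49  28  14  10  12  16  20  54 102 136 148 151 149
  147 146]
 [185 184 175 139  91  56  31  19  15  20  22  40  87 142 168 173 173 168
  160 154]
 [186 186 180 159 111  70  47  41  48  62  75  93 127 164 177 179 177 171
  163 156]
 [186 185 184 173 140 111  98 100 106 122 141 152 164 176 181 180 178 172
  163 157]
 [177 179 182 181 168 158 154 155 158 164 173 178 179 181 181 180 178 173
  165 159]
 [148 154 171 181 182 180 180 179 179 180 182 182 182 182 182 182 180 176
  170 163]
 [124 129 147 168 177 182 184 184 184 183 183 182 182 182 182 182 180 178
  175 169]
 [117 118 127 141 155 174 183 184 184 183 183 184 183 182 182 181 181 180
  179 175]
 [117 117 118 122 134 165 180 184 184 184 183 183 183 182 182 182 181 181
  180 
[... 169 characters left out ...]
 181]
 [118 117 117 127 156 175 183 184 185 183 184 183 182 181 181 182 181 181
  181 181]
 [118 120 125 135 167 182 185 184 183 183 183 183 183 182 182 182 182 181
  181 182]
 [128 137 149 150 172 184 184 184 183 183 183 183 183 183 181 182 181 181
  181 181]
 [153 166 174 171 179 184 185 184 183 183 183 182 182 182 181 182 181 181
  181 181]
 [167 181 184 183 184 184 184 184 183 184 183 183 182 182 183 181 182 181
  181 182]
 [165 181 185 185 185 184 184 183 183 184 182 182 181 182 182 181 181 182
  182 181]
 [148 175 184 185 185 184 184 184 183 184 182 183 182 182 182 181 182 181
  181 181]]
[-2.78232601e-02  3.82988026e-01  1.66881469e+00 -1.60900467e-06
  1.08974808e+00 -6.49535807e-01]
```

>>> apply_moves(commands=[[[0,0,-0.0005],0,-1],[[0,0,0],0,-1]])

```text
t: 5.72
position: [0.5853, 0.1036, 0.0285]
orientation: [-3.142, -0.0, 2.192]
contact_force: [0.9, -0.8, 0.9]
grip_width: 0.0001
finger_force: 0.0
```

>>> apply_moves(commands=[[[0,0,-0.0005],0,-1],[[0,0,-0.0005],0,-1],[[0,0,-0.0005],0,-1],[[0,0,0],0,-1]])

```text
t: 6.05
position: [0.5852, 0.1036, 0.0269]
orientation: [-3.141, -0.0, 2.192]
contact_force: [0.4, 0.2, -0.4]
grip_width: 0.0001
finger_force: 0.0
```

```bash
python3 - <<'E'
from h import *
p=get_image("scene");q=get_image("top")
print(bot.observe()["contact_force"],bot.observe()["ft_torque"],bot.observe()["joint_torque"])
print(p["img"][194:212,278].mean(1).astype(int))
a=cv2.resize(p["img"][60:240,220:360],(467,600),interpolation=2)
cv2.imwrite("pics/c4.png",np.clip(a[:,:,::-1].astype(float)*1.3+30,0,255).astype(np.uint8))
E
```

```text
[0.47138441 0.28301259 0.24745155] [0.01341792 0.00934452 0.03230192] [ 2.65320059e-04 -4.42014098e+01 -2.88710546e+01 -3.45588896e-04
  1.52158085e-03 -6.19692082e-05]
[ 16  11  11   9  11  13  23  80 147 177 183 184 183 184 184 184 184 184]
```

View pics/c4.png

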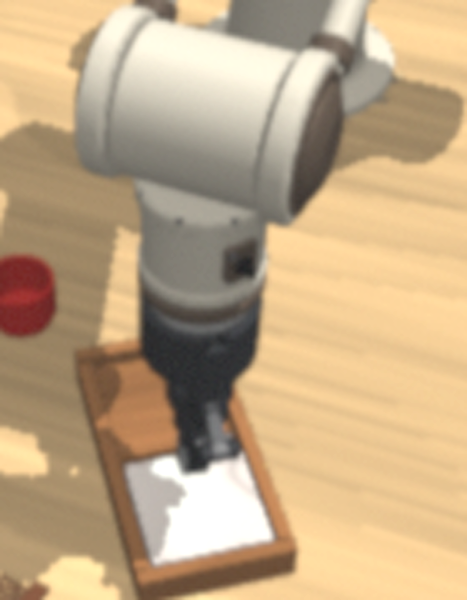

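c4 shows the fingertip at (195,465), still hovering over the tile. There is no force, so the true tips sit well above the reported TCP. I'll lower in guarded steps.

>>> apply_moves(commands=[[[0,0,-0.001],0,-1],[[0,0,-0.001],0,-1],[[0,0,-0.001],0,-1],[[0,0,-0.001],0,-1],[[0,0,0],0,-1]])

```text
t: 6.57
position: [0.5851, 0.1037, 0.0228]
orientation: [-3.141, -0.0, 2.192]
contact_force: [0.5, 0.4, 0.6]
grip_width: 0.0002
finger_force: 0.0
```

>>> apply_moves(commands=[[[0,0,-0.0005],0,-1],[[0,0,-0.0005],0,-1],[[0,0,-0.0005],0,-1],[[0,0,0],0,-1]])

```text
t: 6.9
position: [0.5853, 0.1037, 0.0215]
orientation: [-3.141, -0.0, 2.192]
contact_force: [-0.1, 0.3, -0.1]
grip_width: -0.0
finger_force: 0.0
```

```bash
python3 - <<'E'
from h import *
p=get_image("scene")
print(p["img"][194:212,278].mean(1).astype(int),p["img"][194:212,276].mean(1).astype(int))
E
```

```text
[ 27  22  13  14  10   9   9  20  61 123 165 180 184 184 183 183 184 184] [ 12  16  19  23  25  28  29  32  54 107 155 169 168 164 156 168 180 183]
```

>>> apply_moves(commands=[[[0,0,-0.001],0,-1],[[0,0,-0.001],0,-1],[[0,0,-0.001],0,-1],[[0,0,-0.001],0,-1],[[0,0,-0.001],0,-1],[[0,0,-0.001],0,-1],[[0,0,-0.001],0,-1],[[0,0,-0.001],0,-1],[[0,0,0],0,-1]])

```text
t: 7.7
position: [0.5852, 0.1036, 0.0133]
orientation: [-3.141, -0.0, 2.192]
contact_force: [-0.0, 0.0, -0.6]
grip_width: -0.0001
finger_force: 0.0
```

```bash
python3 - <<'E'
from h import *
p=get_image("scene")
print(p["img"][194:212,278].mean(1).astype(int),p["img"][194:212,276].mean(1).astype(int),proj(p,[.5853,.1036,.032]))
E
```

```text
[ 18  25  26  21  14  11   8  11  10  19  61 119 154 166 170 177 182 183] [ 10  14  13  15  21  21  23  29  29  30  42  74 103 115 125 146 152 168] [[277.84480604 207.27653095]]
```

>>> apply_moves(commands=[[[0,0,-0.001],0,-1],[[0,0,-0.001],0,-1],[[0,0,-0.001],0,-1],[[0,0,-0.001],0,-1],[[0,0,0],0,-1]])

```text
t: 8.17
position: [0.5851, 0.1036, 0.0093]
orientation: [-3.141, -0.0, 2.192]
contact_force: [0.2, -0.3, 1.4]
grip_width: -0.0003
finger_force: 0.0
```

>>> apply_moves(commands=[[[0,0,-0.0005],0,-1],[[0,0,-0.0005],0,-1],[[0,0,-0.0005],0,-1],[[0,0,0],0,-1]])

```text
t: 8.5
position: [0.5852, 0.1036, 0.008]
orientation: [-3.141, -0.0, 2.193]
contact_force: [0.5, -0.4, 0.1]
grip_width: 0.0003
finger_force: 0.0
```

```bash
python3 - <<'E'
from h import *
p=get_image("scene")
print(p["img"][200:214,272:288].mean(2).astype(int))
E
```

```text
[[148  93  54  37  20  13  12  20  29  36  43  60  77  83  81  75]
 [138  87  56  41  19  12  12  20  26  34  38  49  66  69  67  60]
 [127  78  55  43  23  13  13  19  23  26  30  41  55  63  67  70]
 [116  78  59  46  26  14  10  14  16  27  48  74  92 102 109 121]
 [111  87  66  49  29  15  15  16  20  47  96 134 149 155 157 161]
 [113  98  75  52  30  21  30  49  71  98 142 168 176 177 177 178]
 [115 106  88  70  56  57  71 103 136 153 170 180 182 181 181 181]
 [117 114 106  99  95  95 112 148 170 177 180 182 182 182 182 182]
 [117 115 115 113 115 123 138 166 180 183 182 182 182 182 181 182]
 [117 116 116 117 123 145 163 177 182 184 183 182 182 181 182 181]
 [116 117 117 119 131 152 172 182 182 183 182 182 182 181 182 181]
 [126 130 130 137 154 167 179 184 183 183 183 182 182 182 182 182]
 [144 154 160 166 176 180 183 182 183 182 182 182 182 182 181 181]
 [136 149 170 180 183 183 183 183 183 183 183 182 181 182 182 182]]
```

>>> apply_moves(commands=[[[0,0,-0.0005],0,-1],[[0,0,-0.0005],0,-1],[[0,0,0],0,-1]])

```text
t: 8.8
position: [0.5853, 0.1036, 0.007]
orientation: [-3.141, -0.0, 2.192]
contact_force: [0.8, 0.4, -0.2]
grip_width: 0.0004
finger_force: 0.0
```

>>> apply_moves(commands=[[[0,0,-0.0005],0,-1],[[0,0,0],0,-1]])

```text
t: 8.97
position: [0.5853, 0.1037, 0.0065]
orientation: [-3.141, -0.0, 2.192]
contact_force: [0.5, -0.2, -0.5]
grip_width: -0.0003
finger_force: 0.0
```

>>> apply_moves(commands=[[[0,0,-0.0005],0,-1],[[0,0,0],0,-1]])

```text
t: 9.13
position: [0.5853, 0.1036, 0.006]
orientation: [-3.142, -0.0, 2.193]
contact_force: [0.4, -0.6, 0.4]
grip_width: -0.0003
finger_force: 0.0
```

>>> apply_moves(commands=[[[0,0,-0.0004],0,-1],[[0,0,0],0,-1]])

```text
t: 9.3
position: [0.5853, 0.1037, 0.0056]
orientation: [-3.142, -0.0, 2.192]
contact_force: [-0.2, 1.1, -0.5]
grip_width: -0.0008
finger_force: 0.0
```

>>> apply_moves(commands=[[[0,0,-0.0004],0,-1],[[0,0,0],0,-1]])

```text
t: 9.47
position: [0.5853, 0.1037, 0.0052]
orientation: [-3.141, -0.0, 2.192]
contact_force: [0.3, 0.4, 0.2]
grip_width: 0.0
finger_force: 0.0
```

>>> apply_moves(commands=[[[0,0,-0.0004],0,-1],[[0,0,-0.0004],0,-1],[[0,0,0],0,-1]])

```text
t: 9.72
position: [0.5852, 0.1037, 0.0044]
orientation: [-3.141, -0.0, 2.192]
contact_force: [0.2, 0.3, 0.5]
grip_width: 0.0004
finger_force: 0.0
```

```bash
python3 - <<'E'
from h import *
p=get_image("scene")
print(p["img"][202:214,272:284].mean(2).astype(int))
a=cv2.resize(p["img"][180:225,250:310],(800,600),interpolation=2)
cv2.imwrite("pics/c5.png",a[:,:,::-1])
E
```

```text
[[111  71  55  42  23  15  12  19  25  32  37  49]
 [ 97  65  53  43  24  11  11  18  20  26  30  41]
 [103  71  57  45  25  13  12  14  18  28  52  74]
 [109  86  65  46  28  17  14  18  27  59 103 136]
 [113  97  73  52  33  29  38  59  79 109 147 169]
 [114 107  89  73  63  64  76 108 139 156 173 180]
 [117 114 107 101  97 100 115 137 166 178 181 183]
 [116 116 115 114 113 124 150 165 177 183 183 182]
 [117 117 117 117 119 137 167 178 182 183 183 182]
 [120 127 128 130 137 158 177 182 183 183 183 182]
 [124 144 154 160 166 176 182 183 184 183 182 182]
 [122 135 150 170 180 183 183 183 183 183 182 182]]
```

View pics/c5.png

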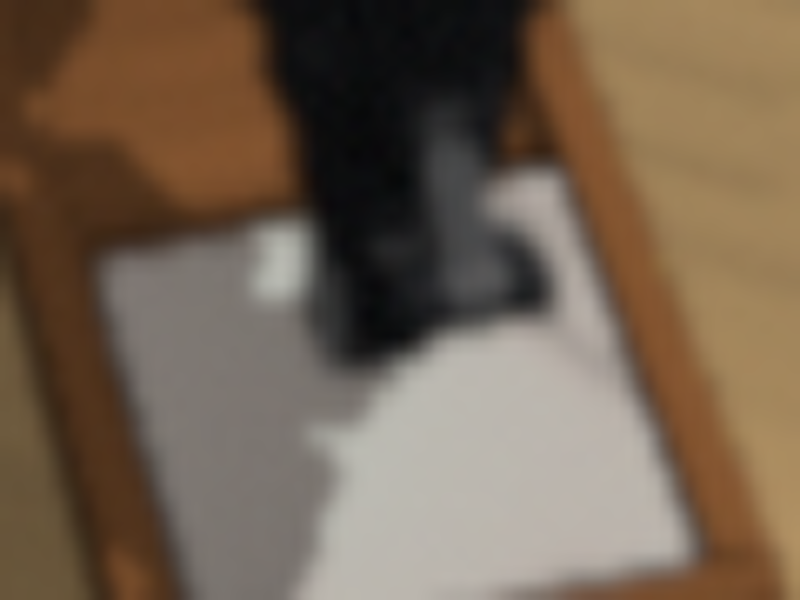

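The picture shows the shut fingertips spanning (360,360) to (540,300), close to the tile. I'll continue in small steps and let the force decide.

>>> apply_moves(commands=[[[0,0,-0.0004],0,-1],[[0,0,-0.0004],0,-1],[[0,0,0],0,-1]])

```text
t: 10.02
position: [0.5853, 0.1036, 0.0036]
orientation: [-3.141, -0.0, 2.192]
contact_force: [0.7, 0.0, -0.5]
grip_width: -0.0
finger_force: 0.0
```

>>> apply_moves(commands=[[[0,0,-0.0004],0,-1],[[0,0,-0.0004],0,-1],[[0,0,0],0,-1]])

```text
t: 10.27
position: [0.5852, 0.1037, 0.0028]
orientation: [-3.141, -0.0, 2.193]
contact_force: [0.9, -0.2, -0.7]
grip_width: 0.0002
finger_force: 0.0
```

>>> apply_moves(commands=[[[0,0,-0.0004],0,-1],[[0,0,-0.0004],0,-1],[[0,0,0],0,-1]])

```text
t: 10.52
position: [0.5853, 0.1036, 0.002]
orientation: [-3.141, -0.0, 2.192]
contact_force: [0.1, 0.2, 0.1]
grip_width: 0.0003
finger_force: 0.0
```

>>> apply_moves(commands=[[[0,0,-0.0004],0,-1],[[0,0,-0.0004],0,-1],[[0,0,0],0,-1]])

```text
t: 10.77
position: [0.5853, 0.1036, 0.0012]
orientation: [-3.141, -0.0, 2.193]
contact_force: [0.0, -0.8, -0.1]
grip_width: 0.0002
finger_force: 0.0
```

>>> apply_moves(commands=[[[0,0,-0.0004],0,-1],[[0,0,-0.0004],0,-1],[[0,0,0],0,-1]])

```text
t: 11.02
position: [0.5853, 0.1036, 0.0004]
orientation: [-3.141, -0.0, 2.192]
contact_force: [0.0, -0.1, 0.4]
grip_width: -0.0001
finger_force: 0.0
```

```bash
python3 - <<'E'
from h import *
p=get_image("scene")
print(p["img"][202:214,272:284].mean(2).astype(int))
E
```

```text
[[110  71  52  36  20  12  14  22  31  36  47  70]
 [ 93  63  53  39  22  11  11  20  29  34  40  56]
 [ 94  64  53  40  22  12  12  16  22  26  32  42]
 [102  73  56  41  22  11  13  14  17  30  52  76]
 [109  86  64  44  23  14  16  14  26  59 104 137]
 [112  99  75  51  33  29  35  46  64 104 147 169]
 [116 107  91  76  63  63  75 100 119 149 172 180]
 [117 115 108 103  97  99 113 145 161 174 181 182]
 [117 116 116 115 116 124 138 167 178 181 183 182]
 [119 127 129 130 136 154 165 177 182 184 183 182]
 [125 144 154 160 165 175 180 182 183 183 182 182]
 [121 136 148 166 177 183 183 183 183 182 182 182]]
```

>>> apply_moves(commands=[[[0,0,-0.0005],0,-1],[[0,0,-0.0005],0,-1],[[0,0,0],0,-1]])

```text
t: 11.32
position: [0.5852, 0.1036, -0.0006]
orientation: [-3.141, -0.0, 2.192]
contact_force: [0.6, 0.8, 1.0]
grip_width: 0.0
finger_force: 0.0
```

>>> apply_moves(commands=[[[0,0,-0.0005],0,-1],[[0,0,-0.0005],0,-1],[[0,0,0],0,-1]])

```text
t: 11.57
position: [0.5852, 0.1037, -0.0016]
orientation: [-3.141, -0.0, 2.192]
contact_force: [0.2, 0.0, 0.7]
grip_width: -0.0002
finger_force: 0.0
```

>>> apply_moves(commands=[[[0,0,-0.0005],0,-1],[[0,0,-0.0005],0,-1],[[0,0,0],0,-1]])

```text
t: 11.82
position: [0.5852, 0.1036, -0.0026]
orientation: [-3.141, -0.0, 2.192]
contact_force: [-0.3, 0.6, -0.6]
grip_width: 0.0005
finger_force: 0.0
```

>>> apply_moves(commands=[[[0,0,-0.0005],0,-1],[[0,0,-0.0005],0,-1],[[0,0,0],0,-1]])

```text
t: 12.07
position: [0.5852, 0.1036, -0.0036]
orientation: [-3.141, -0.0, 2.192]
contact_force: [-1.0, 0.6, -0.2]
grip_width: 0.0001
finger_force: 0.0
```

```bash
python3 - <<'E'
from h import *
p=get_image("scene")
print(p["img"][202:216,270:290].mean(2).astype(int))
E
```

```text
[[123 132 110  69  46  30  17  15  25  27  31  31  42  63  81  83  79  67
   47  43]
 [118 116  93  61  50  35  18  13  15  19  29  35  44  66  84  85  80  67
   49  38]
 [118 112  90  60  52  38  19  12  13  19  28  33  41  58  71  74  69  61
   45  41]
 [117 113  95  63  53  41  23  12  12  15  25  29  34  43  58  66  69  73
   78  87]
 [117 115 103  73  56  43  22  12  12  15  20  30  51  74  88 101 110 124
  140 147]
 [118 116 109  86  64  43  25  14  18  19  28  59 105 136 148 154 157 164
  172 175]
 [118 116 113  98  75  54  38  32  48  70  83 109 148 169 176 177 177 179
  180 180]
 [118 117 115 107  93  79  69  69  90 126 145 159 173 181 182 181 181 181
  181 181]
 [117 118 117 114 109 104 103 108 117 144 169 179 181 182 182 181 182 181
  181 181]
 [117 116 117 116 118 124 134 146 145 160 177 183 182 181 182 182 181 181
  180 181]
 [117 117 116 117 125 145 162 171 170 175 182 183 182 182 182 181 181 181
  181 182]
 [117 117 117 116 121 144 170 181 182 182 182 182 182 182 182 181 181 181
  182 181]
 [117 117 116 116 118 132 163 179 183 183 183 182 182 182 181 180 181 182
  181 181]
 [117 117 117 117 115 123 146 173 182 183 182 183 182 182 181 181 181 181
  181 180]]
```

>>> apply_moves(commands=[[[0,0,-0.0005],0,-1],[[0,0,-0.0005],0,-1],[[0,0,0],0,-1]])

```text
t: 12.37
position: [0.5852, 0.1037, -0.0046]
orientation: [-3.141, -0.0, 2.192]
contact_force: [0.7, 0.1, 0.7]
grip_width: 0.0001
finger_force: 0.0
```

>>> apply_moves(commands=[[[0,0,-0.0005],0,-1],[[0,0,-0.0005],0,-1],[[0,0,0],0,-1]])

```text
t: 12.62
position: [0.5852, 0.1036, -0.0056]
orientation: [-3.141, -0.0, 2.193]
contact_force: [0.5, 0.2, 0.8]
grip_width: -0.0002
finger_force: 0.0
```

>>> apply_moves(commands=[[[0,0,-0.0005],0,-1],[[0,0,-0.0005],0,-1],[[0,0,0],0,-1]])

```text
t: 12.87
position: [0.5852, 0.1036, -0.0066]
orientation: [-3.141, -0.0, 2.192]
contact_force: [0.2, -0.5, 0.2]
grip_width: -0.0003
finger_force: 0.0
```

>>> apply_moves(commands=[[[0,0,-0.0005],0,-1],[[0,0,-0.0005],0,-1],[[0,0,0],0,-1]])

```text
t: 13.12
position: [0.5858, 0.1036, -0.0067]
orientation: [3.141, 0.0, 2.193]
contact_force: [-2.0, 0.4, 5.5]
grip_width: -0.0003
finger_force: 2.4
```

>>> apply_moves(commands=[[[0,0,-0.0005],0,-1],[[0,0,-0.0005],0,-1],[[0,0,0],0,-1]])

```text
t: 13.37
position: [0.5863, 0.1037, -0.0068]
orientation: [3.14, 0.001, 2.193]
contact_force: [-2.7, -0.1, 10.1]
grip_width: -0.0
finger_force: 4.8
```

>>> apply_moves(commands=[[[0,0,-0.0005],0,-1],[[0,0,-0.0005],0,-1],[[0,0,0],0,-1]])

```text
t: 13.62
position: [0.587, 0.1037, -0.0068]
orientation: [3.139, 0.002, 2.193]
contact_force: [-3.9, 0.0, 14.2]
grip_width: 0.0001
finger_force: 7.1
```

```bash
python3 - <<'E'
from h import *
p=get_image("scene")
print(p["img"][202:216,270:290].mean(2).astype(int))
a=cv2.resize(p["img"][180:225,250:310],(800,600),interpolation=2)
cv2.imwrite("pics/c6.png",a[:,:,::-1])
E
```

```text
[[121 126 101  56  26  12  14  23  41  41  40  36  47  67  76  76  70  56
   49  74]
 [118 114  86  52  33  20  12  19  30  32  33  33  48  74  87  88  81  62
   46  52]
 [117 110  82  53  42  25  14  11  17  23  33  36  48  74  89  92  86  67
   46  42]
 [117 110  82  56  49  33  14  10  13  22  35  39  45  65  76  79  74  59
   40  36]
 [117 110  84  59  53  39  20  11  14  21  30  33  38  49  59  64  66  62
   65  75]
 [117 113  92  64  54  40  22  11  11  16  23  29  45  59  79  90 102 110
  123 139]
 [117 115 103  75  57  38  19  12  15  18  28  57  89 111 137 147 154 157
  162 171]
 [117 117 110  89  68  45  29  25  31  48  76 108 142 158 170 176 177 177
  178 180]
 [118 117 114 104  85  67  58  62  69  93 134 156 172 177 181 181 181 181
  180 182]
 [117 116 117 113 105 102 108 113 115 131 163 177 181 182 182 181 182 182
  181 181]
 [117 116 117 115 117 131 151 158 160 165 177 182 183 182 182 182 182 182
  181 181]
 [117 116 117 117 124 148 172 179 180 181 182 182 182 182 182 181 181 182
  181 181]
 [117 117 116 116 122 143 167 180 183 183 183 183 182 182 181 181 181 181
  182 181]
 [117 117 117 116 117 125 148 173 182 183 183 182 182 182 181 181 182 182
  181 181]]
```

View pics/c6.png

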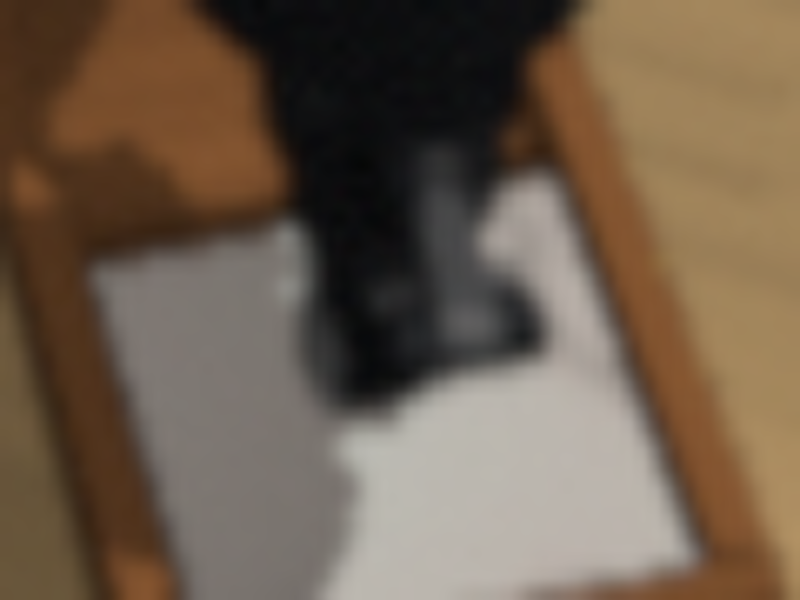

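Contact occurs at reported z about -0.0067, so the tips ride about 39 mm above the reported TCP. Stiffness is about 4.5 N/mm. Now sliding along the channel.

>>> apply_moves(commands=[[[-0.001,-0.0007,0.0004],0,-1],[[-0.0016,-0.0012,0],0,-1],[[-0.0016,-0.0012,0],0,-1],[[-0.0016,-0.0012,0],0,-1],[[-0.0016,-0.0012,0],0,-1],[[-0.0016,-0.0012,0],0,-1],[[0,0,0],0,-1]])

```text
t: 14.25
position: [0.5791, 0.097, -0.0068]
orientation: [3.137, 0.003, 2.192]
contact_force: [1.2, 1.1, 7.7]
grip_width: 0.0
finger_force: 4.0
```

```bash
cat > tp.py <<'E'
from fit import *
# tile edges: fit x,y of white tile outline in scene image along caddy
def tp(save=None):
    T=get_image("scene")
    q=np.array([.5479,.0775,-2.5198]);u=np.array([np.cos(q[2]),np.sin(q[2])]);v=np.array([-u[1],u[0]])
    K=T["img"].astype(np.float32)
    out=[]
    xs=np.arange(-.11,.11,.001)
    for w in(-.035,-.03,.03,.035):
        pts=np.array([[*(q[:2]+x*u+w*v),.032] for x in xs]);uv=proj(T,pts).astype(np.float32)
        s=cv2.remap(K,uv[:,0],uv[:,1],1)[:,0] if 0 else np.array([cv2.getRectSubPix(K,(1,1),tuple(map(float,a))).ravel() for a in uv])
        sat=(s[:,0]-s[:,2])/(s.sum(1)/3+5)
        tile=sat<.3
        i=np.nonzero(tile)[0];out.append((w,xs[i[0]].round(3),xs[i[-1]].round(3)) if len(i) else None)
    return out
E
python3 - <<'E'
from tp import *
for r in tp():print(r)
p=get_image("scene");print("tip edge mid ray",ray(p,[[281.9,208.1],[275.5,210.4],[290.5,205.9]],.032))
E
```

```text
(-0.035, np.float64(-0.101), np.float64(0.109))
(-0.03, np.float64(-0.101), np.float64(0.109))
(0.03, np.float64(-0.101), np.float64(0.0))
(0.035, np.float64(-0.1), np.float64(0.0))
tip edge mid ray [[0.58393197 0.11373504 0.032     ]
 [0.59616898 0.10152108 0.032     ]
 [0.56985691 0.13121703 0.032     ]]
```

>>> apply_moves(commands=[[[-0.0012,-0.0009,-0.0004],0,-1],[[-0.0016,-0.0012,-0.0004],0,-1],[[-0.0016,-0.0012,0],0,-1],[[-0.0016,-0.0012,0],0,-1],[[-0.0016,-0.0012,0],0,-1]])

```text
t: 14.77
position: [0.5726, 0.0919, -0.0068]
orientation: [3.134, 0.004, 2.192]
contact_force: [1.9, 4.3, 8.7]
grip_width: 0.0
finger_force: 5.0
```

```bash
python3 - <<'E'
from tp import *
for r in tp():print(r)
print(bot.observe()["contact_force"])
E
```

```text
(-0.035, np.float64(-0.101), np.float64(0.107))
(-0.03, np.float64(-0.101), np.float64(0.108))
(0.03, np.float64(-0.1), np.float64(0.008))
(0.035, np.float64(-0.1), np.float64(0.008))
[ 0.89957009  1.3101266  10.7004329 ]
```

>>> apply_moves(commands=[[[-0.0016,-0.0012,-0.0004],0,-1],[[-0.0016,-0.0012,0],0,-1],[[-0.0016,-0.0012,0],0,-1],[[-0.0016,-0.0012,0],0,-1],[[-0.0016,-0.0012,0],0,-1],[[-0.0016,-0.0012,-0.0001],0,-1],[[-0.0016,-0.0012,-0.0001],0,-1],[[-0.0016,-0.0012,-0.0001],0,-1]])

```text
t: 15.48
position: [0.5605, 0.0831, -0.0068]
orientation: [3.133, 0.003, 2.192]
contact_force: [2.5, 5.8, 13.8]
grip_width: 0.0
finger_force: 6.8
```

```bash
python3 - <<'E'
from tp import *
for r in tp():print(r)
print(bot.observe()["contact_force"])
E
```

```text
(-0.035, np.float64(-0.101), np.float64(0.109))
(-0.03, np.float64(-0.101), np.float64(0.109))
(0.03, np.float64(-0.1), np.float64(0.023))
(0.035, np.float64(-0.1), np.float64(0.023))
[ 0.97395879  6.51384272 12.81986406]
```

>>> apply_moves(commands=[[[-0.0018,-0.001,0],0,-1],[[-0.0018,-0.001,0],0,-1],[[-0.0018,-0.001,0],0,-1],[[-0.0018,-0.001,0],0,-1],[[-0.0018,-0.001,0],0,-1],[[-0.0018,-0.001,0],0,-1],[[-0.0018,-0.001,0],0,-1]])

```text
t: 16.12
position: [0.5481, 0.0747, -0.0071]
orientation: [3.134, 0.006, 2.192]
contact_force: [3.1, 2.2, 10.7]
grip_width: 0.0
finger_force: 5.4
```

```bash
python3 - <<'E'
from tp import *
for r in tp():print(r)
print(bot.observe()["contact_force"])
E
```

```text
(-0.035, np.float64(-0.101), np.float64(0.109))
(-0.03, np.float64(-0.101), np.float64(0.109))
(0.03, np.float64(-0.1), np.float64(0.037))
(0.035, np.float64(-0.1), np.float64(0.037))
[ 1.82839313  0.808455   12.1591842 ]
```

>>> apply_moves(commands=[[[-0.0017,-0.0012,-0.0001],0,-1],[[-0.0017,-0.0012,-0.0001],0,-1],[[-0.0017,-0.0012,-0.0001],0,-1],[[-0.0017,-0.0012,0],0,-1],[[-0.0017,-0.0012,0],0,-1],[[-0.0017,-0.0012,0],0,-1],[[-0.0017,-0.0012,0],0,-1]])

```text
t: 16.75
position: [0.5364, 0.0662, -0.0073]
orientation: [3.133, 0.006, 2.192]
contact_force: [3.2, 1.7, 11.8]
grip_width: 0.0001
finger_force: 5.7
```

```bash
python3 - <<'E'
from tp import *
for r in tp():print(r)
print(bot.observe()["contact_force"])
E
```

```text
(-0.035, np.float64(-0.101), np.float64(0.109))
(-0.03, np.float64(-0.101), np.float64(0.109))
(0.03, np.float64(-0.1), np.float64(0.051))
(0.035, np.float64(-0.1), np.float64(0.052))
[ 2.4167743   1.3695437  11.89816058]
```

Steady. Tile centre is now about +6 mm.

>>> apply_moves(commands=[[[-0.0017,-0.0012,0],0,-1],[[-0.0017,-0.0012,-0.0001],0,-1],[[-0.0017,-0.0012,0],0,-1],[[-0.0017,-0.0012,-0.0001],0,-1],[[-0.0017,-0.0012,0],0,-1],[[-0.0017,-0.0012,-0.0001],0,-1],[[-0.0017,-0.0012,0],0,-1]])

```text
t: 17.38
position: [0.5248, 0.0578, -0.0075]
orientation: [3.133, 0.006, 2.192]
contact_force: [1.9, 1.4, 11.9]
grip_width: -0.0001
finger_force: 6.1
```

```bash
python3 - <<'E'
from tp import *
for r in tp():print(r)
print(bot.observe()["contact_force"])
E
```

```text
(-0.035, np.float64(-0.101), np.float64(0.109))
(-0.03, np.float64(-0.101), np.float64(0.109))
(0.03, np.float64(-0.1), np.float64(0.066))
(0.035, np.float64(-0.1), np.float64(0.066))
[ 1.82878609  1.46062352 13.23327041]
```

>>> apply_moves(commands=[[[-0.0017,-0.0012,0],0,-1],[[-0.0017,-0.0012,0],0,-1],[[-0.0017,-0.0012,0],0,-1],[[-0.0017,-0.0012,0],0,-1],[[-0.0017,-0.0012,0],0,-1],[[-0.0017,-0.0012,0],0,-1]])

```text
t: 17.93
position: [0.5145, 0.0505, -0.0076]
orientation: [3.133, 0.006, 2.192]
contact_force: [2.8, 2.0, 12.3]
grip_width: 0.0
finger_force: 6.1
```

>>> apply_moves(commands=[[[-0.0017,-0.0012,0],0,-1],[[-0.0017,-0.0012,-0.0001],0,-1],[[-0.0017,-0.0012,-0.0001],0,-1],[[-0.0017,-0.0012,-0.0001],0,-1]])

```text
t: 18.27
position: [0.5074, 0.0457, -0.0081]
orientation: [3.134, 0.006, 2.192]
contact_force: [3.2, 2.8, 12.8]
grip_width: -0.0001
finger_force: 6.2
```

```bash
python3 - <<'E'
from tp import *
for r in tp():print(r)
print(bot.observe()["contact_force"])
E
```

```text
(-0.035, np.float64(-0.101), np.float64(0.086))
(-0.03, np.float64(-0.101), np.float64(0.109))
(0.03, np.float64(-0.1), np.float64(0.086))
(0.035, np.float64(-0.1), np.float64(0.087))
[ 2.11164427  1.92469698 11.53313137]
```

>>> apply_moves(commands=[[[-0.0017,-0.0012,0],0,-1],[[-0.0017,-0.0012,0],0,-1],[[-0.0017,-0.0012,0],0,-1],[[-0.0017,-0.0012,0],0,-1],[[-0.0017,-0.0012,0],0,-1]])

```text
t: 18.73
position: [0.499, 0.0396, -0.0081]
orientation: [3.134, 0.006, 2.192]
contact_force: [3.3, 1.9, 12.5]
grip_width: 0.0
finger_force: 6.0
```

>>> apply_moves(commands=[[[-0.0009,-0.0006,0],0,-1],[[-0.0009,-0.0006,0],0,-1],[[-0.0009,-0.0006,0],0,-1],[[-0.0009,-0.0006,0],0,-1]])

```text
t: 19.07
position: [0.4957, 0.0372, -0.0081]
orientation: [3.133, 0.006, 2.192]
contact_force: [4.6, 3.3, 11.4]
grip_width: 0.0002
finger_force: 5.5
```

```bash
python3 - <<'E'
from tp import *
for r in tp():print(r)
print(bot.observe()["contact_force"])
E
```

```text
(-0.035, np.float64(-0.101), np.float64(0.099))
(-0.03, np.float64(-0.101), np.float64(0.099))
(0.03, np.float64(-0.1), np.float64(0.099))
(0.035, np.float64(-0.1), np.float64(0.099))
[ 4.95535446  2.65231924 11.52838632]
```

>>> apply_moves(commands=[[[-0.0009,-0.0006,0],0,-1],[[-0.0009,-0.0006,0],0,-1],[[-0.0009,-0.0006,0],0,-1]])

```text
t: 19.37
position: [0.493, 0.0354, -0.0081]
orientation: [3.133, 0.006, 2.192]
contact_force: [4.8, 2.5, 10.9]
grip_width: 0.0002
finger_force: 5.5
```

```bash
python3 - <<'E'
from tp import *
for r in tp():print(r)
print(bot.observe()["contact_force"])
E
```

```text
(-0.035, np.float64(-0.101), np.float64(0.099))
(-0.03, np.float64(-0.101), np.float64(0.1))
(0.03, np.float64(-0.1), np.float64(0.099))
(0.035, np.float64(-0.1), np.float64(0.099))
[ 3.49934704  2.54079934 10.14490711]
```

The tile is home: its front edge is at 0.099 to 0.100 and the fingers now skid. Lift off and go over to the bowl, opening on the way.

>>> apply_moves(commands=[[[0,0,0.002],0,-1],[[0,0,0.004],0,-1],[[0,0,0.015],0,-1],[[0,0,0.025],0,-1],[[0,0,0.025],0,-1],[[0,-0.015,0.02],0,0],[[-0.002,-0.03,0.01],0,1],[[-0.002,-0.03,0],0,1],[[-0.002,-0.03,0],0,1],[[-0.002,-0.03,0],0,1]])

```text
t: 20.25
position: [0.479, -0.1004, 0.0895]
orientation: [-3.141, -0.0, 2.193]
contact_force: [1.0, -1.0, -1.1]
grip_width: 0.0606
finger_force: 0.0
```

>>> apply_moves(commands=[[[-0.002,-0.03,0],0,1],[[-0.002,-0.03,0],0,1],[[0,-0.03,0],0,1],[[0,-0.018,0],0,1],[[0,0,0],0,1],[[0,0,0],0,1]])

```text
t: 20.75
position: [0.4751, -0.2075, 0.089]
orientation: [-3.141, -0.002, 2.191]
contact_force: [0.6, 0.5, 0.2]
grip_width: 0.0856
finger_force: 0.0
```

```bash
python3 - <<'E'
from tp import *
p=get_image("scene");q=get_image("top")
for r in tp():print(r)
s=bot.observe();print(s["position"],s["orientation"],s["grip_width"],s["contact_force"])
a=cv2.resize(p["img"][70:190,140:260],(500,500),interpolation=2)
b=cv2.resize(q["img"][130:290,235:431],(300,245),interpolation=2);b=np.vstack([b,np.zeros((255,300,3),np.uint8)])
cv2.imwrite("pics/c7.png",np.hstack([a,b])[:,:,::-1])
print(proj(p,s["position"]))
E
```

```text
(-0.035, np.float64(-0.101), np.float64(0.099))
(-0.03, np.float64(-0.101), np.float64(0.099))
(0.03, np.float64(-0.1), np.float64(0.1))
(0.035, np.float64(-0.1), np.float64(0.1))
[ 0.47537667 -0.20596729  0.08905749] [-3.14139904e+00 -1.37185731e-03  2.19361635e+00] 0.08529007359870618 [0.28177845 0.19937811 1.07018394]
[[185.86050006 129.99956008]]
```

View pics/c7.png

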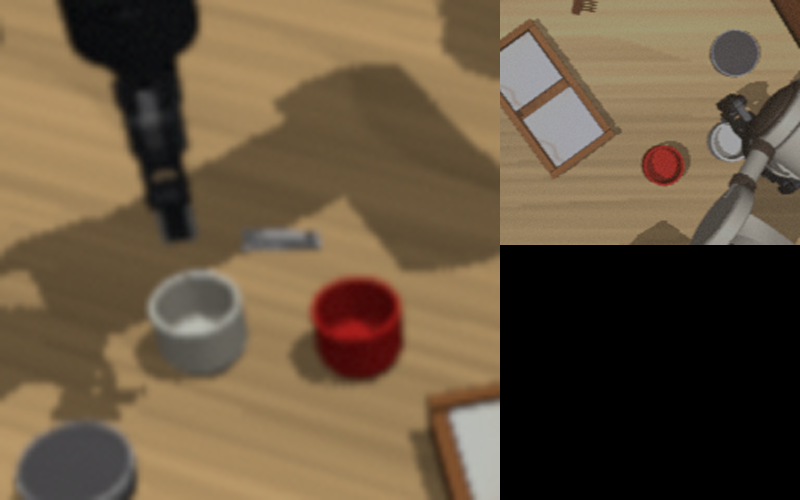

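c7 shows the open gripper with its fingertip at crop (180,240), above and behind the white bowl at (197,320). In the top inset both tiles are in the caddy, with the top one home. Next I check whether the gripper axis agrees with the reported TCP laterally.

```bash
python3 - <<'E'
from h import *
p=get_image("scene");q=get_image("top")
s=bot.observe();P=s["position"]
for z in(.09,.12,.15,.2,.25):print(z,proj(p,[P[0],P[1],z]).round(1),proj(q,[P[0],P[1],z]).round(1))
for n,I,(r0,r1,c0,c1) in(("scene",p["img"],(60,135,150,210)),("top",q["img"],(180,270,370,440))):
    g=I.astype(int);sat=g.max(2)-g.min(2);m=(g.max(2)<60)&(sat<15)
    print(n)
    for r in range(r0,r1,3):
        c=np.nonzero(m[r,c0:c1])[0]
        print(r,"".join("#" if v else "." for v in m[r,c0:c1]))
for c in spotter.outline_of(q,"bowl")+spotter.outline_of(p,"bowl"):print(c["conf"],c["box"])
for z in(.11,.13,.15):print(z,ray(p,[183.2,127.6],z)[0].round(3),ray(q,[[388.5,201.8],[424.5,250.8]],z).round(3))
E
```

```text
0.09 [[185.7 129.8]] [[388.6 223.2]]
0.12 [[183.7 121.4]] [[391.9 223.2]]
0.15 [[181.6 112.5]] [[395.5 223.3]]
0.2 [[177.9  96.7]] [[402.  223.4]]
0.25 [[173.9  79.4]] [[409.1 223.6]]
scene
60 ...################################.........................
63 ...################################.........................
66 ....###############.################........................
69 .....###############################........................
72 ......###############################.......................
75 .......##############################.......................
78 ........#############################.......................
81 .........#########################..........................
84 ............####################............................
87 ..................##############............................
90 ..................###############...........................
93 ...................######..######...........................
96 ....................####....#####...........................
99 .....................###....######..........................
102 ..........
[... 2677 characters left out ...]
....................................................
261 ......................................................................
264 ......................................................................
267 ......................................................................
0.77 [381.2, 221.8, 21.6, 28.6]
0.59 [340.8, 239.2, 26.6, 23.6]
0.47 [388.9, 164.2, 33.5, 31.0]
0.89 [225.1, 148.2, 27.2, 25.5]
0.69 [186.6, 149.2, 24.9, 24.1]
0.39 [210.6, 257.3, 46.1, 55.6]
0.11 [ 0.488 -0.202  0.11 ] [[ 0.523 -0.202  0.11 ]
 [ 0.415 -0.278  0.11 ]]
0.13 [ 0.506 -0.188  0.13 ] [[ 0.522 -0.197  0.13 ]
 [ 0.416 -0.272  0.13 ]]
0.15 [ 0.524 -0.174  0.15 ] [[ 0.521 -0.192  0.15 ]
 [ 0.417 -0.266  0.15 ]]
```

The gripper axis agrees laterally with the reported TCP to a few mm, so only the height is offset. Descending to just above the rim and taking one look before going round the bowl.

>>> apply_moves(commands=[[[0.001,-0.001,-0.02],0,1],[[0.001,-0.001,-0.02],0,1],[[0.001,-0.001,-0.02],0,1],[[0,-0.001,-0.015],0,1],[[0,0,-0.01],0,1],[[0,0,0],0,1],[[0,0,0],0,1]])

```text
t: 21.68
position: [0.4787, -0.211, 0.0045]
orientation: [-3.141, -0.001, 2.193]
contact_force: [0.8, -0.1, 0.4]
grip_width: 0.0855
finger_force: 0.0
```

```bash
python3 - <<'E'
from h import *
p=get_image("scene");q=get_image("top");s=bot.observe();P=s["position"];print(P,s["contact_force"])
a=cv2.resize(p["img"][105:170,155:220],(400,400),interpolation=2)
b=cv2.resize(q["img"][185:265,355:435],(400,400),interpolation=2)
def dot(im,pt,o,k,c):
    cv2.circle(im,tuple(int(v) for v in (pt-np.array(o))*k+k/2),4,c,1)
for z in(.046,.09):
    dot(a,proj(p,[P[0],P[1],z])[0],(155,105),400/65,(255,0,255));dot(b,proj(q,[P[0],P[1],z])[0],(355,185),5,(255,0,255))
dot(a,proj(p,[.479,-.2095,.046])[0],(155,105),400/65,(0,255,0));dot(b,proj(q,[.479,-.2095,.046])[0],(355,185),5,(0,255,0))
cv2.imwrite("pics/c8.png",np.hstack([a,b])[:,:,::-1])
E
```

```text
[ 0.47960367 -0.21182749  0.00567332] [-0.15665442  0.25141772  0.31213956]
```

View pics/c8.png

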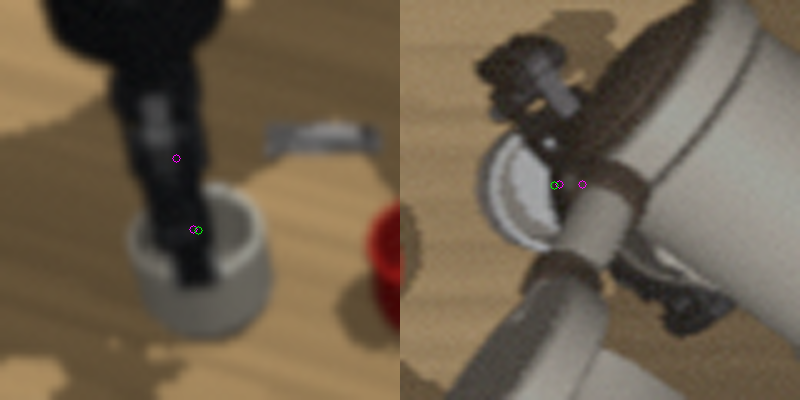

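c8: in the scene half the near fingertip is at (197,285), in front of the rim whose centre is (198,232). In the top half the knuckles are at (525,75) and (700,310), straddling the white bowl. The gripper is about 5 mm off along tool -x, so I correct that and descend.

>>> apply_moves(commands=[[[-0.003,0.004,0],0,1],[[0,0,-0.004],0,1],[[0,0,-0.004],0,1],[[0,0,-0.004],0,1],[[0,0,0],0,1]])

```text
t: 22.2
position: [0.475, -0.2069, -0.0085]
orientation: [-3.141, -0.002, 2.192]
contact_force: [-0.4, -0.1, -0.1]
grip_width: 0.0854
finger_force: 0.0
```

>>> apply_moves(commands=[[[0,0,-0.005],0,1],[[0,0,-0.005],0,1],[[0,0,-0.005],0,1],[[0,0,0],0,1]])

```text
t: 22.53
position: [0.4748, -0.2067, -0.0239]
orientation: [-3.141, -0.002, 2.192]
contact_force: [-0.1, -0.1, -0.8]
grip_width: 0.0849
finger_force: 0.0
```

>>> apply_moves(commands=[[[0.001,0,-0.004],0,1],[[0,0,-0.002],0,1],[[0,0,0],0,1]])

```text
t: 22.78
position: [0.4765, -0.2071, -0.029]
orientation: [-3.141, -0.001, 2.193]
contact_force: [-1.3, -0.3, 0.2]
grip_width: 0.0851
finger_force: 0.0
```

>>> apply_moves(squeeze=25, commands=[[[0,0,0],0,0.7],[[0,0,0],0,0.6],[[0,0,0],0,0.5],[[0,0,0],0,0.3],[[0,0,0],0,0.1],[[0,0,0],0,-1],[[0,0,0],0,-1],[[0,0,0],0,-1]])

```text
t: 23.45
position: [0.477, -0.2075, -0.028]
orientation: [3.141, 0.001, 2.192]
contact_force: [-1.6, 1.1, 4.5]
grip_width: 0.062
finger_force: 27.9
```

>>> apply_moves(commands=[[[0,0,0.002],0,-1],[[0,0,0.004],0,-1],[[0,0,0.01],0,-1],[[0,0,0.02],0,-1],[[0,0,0.02],0,-1],[[0,0,0.02],0,-1],[[0,0,0.02],0,-1],[[0,0,0],0,-1],[[0,0,0],0,-1]])

```text
t: 24.2
position: [0.4776, -0.208, 0.0687]
orientation: [3.141, 0.003, 2.193]
contact_force: [0.2, 0.5, -2.0]
grip_width: 0.062
finger_force: 27.9
```

```bash
python3 - <<'E'
from tp import *
p=get_image("scene");q=get_image("top");s=bot.observe();P=s["position"];print(P,s["contact_force"],s["grip_width"],s["finger_force"],s["orientation"])
for n,x in(("scene",p),("top",q)):
    for d in spotter.outline_of(x,"bowl"):
        print(n,round(d["conf"],2),np.round(d["box"],1),x["img"][d["mask"]].mean(0).round())
for z in(.08,.1,.12):print(z,proj(p,[P[0],P[1],z]),proj(q,[P[0],P[1],z]))
for r in tp():print(r)
# white mask of home tile in top view
g=q["img"].astype(int);sat=g.max(2)-g.min(2);m=((sat<25)&(g.min(2)>110)).astype(np.uint8)
n,l,st,c=cv2.connectedComponentsWithStats(m)
for i in range(1,n):
    if st[i,4]>60:print(st[i],c[i].round(1),ray(q,c[i],.0305)[0].round(4))
E
```

```text
[ 0.47583846 -0.20670212  0.06625619] [ 0.35151369  0.06728117 -1.21608742] 0.06250302328357239 27.914624847471714 [-3.14093638e+00 -2.02952573e-03  2.19245473e+00]
scene 0.83 [225.3 148.1  24.3  26.9] [95. 22. 18.]
scene 0.76 [179.5 123.8  27.2  25. ] [93. 90. 82.]
top 0.88 [339.9 238.1  29.1  24.1] [127.  48.  38.]
top 0.59 [383.3 224.8  13.4  18.9] [122. 118. 114.]
0.08 [[186.11963726 132.50098989]] [[387.72711942 223.06416523]]
0.1 [[184.82712318 127.01810679]] [[389.92918316 223.10305038]]
0.12 [[183.49186031 121.35388209]] [[392.21280638 223.14337575]]
(-0.035, np.float64(-0.101), np.float64(0.099))
(-0.03, np.float64(-0.101), np.float64(0.099))
(0.03, np.float64(-0.1), np.float64(0.1))
(0.035, np.float64(-0.1), np.float64(0.1))
[   0  123   58   53 2491] [ 27.1 149. ] [0.6588 0.6393 0.0305]
[ 223  151   53   51 1411] [249.  176.2] [0.5891 0.1076 0.0305]
[ 250  187   53   51 1456] [276.  212.1] [0.5032 0.0442 0.0305]
[405 187  30  38 368] [420.5 206.6] [ 0.5139 -0.2968  0.0305]
[ 412  196   65   61 2180] [445.1 227.3] [ 0.4645 -0.3533  0.0305]
[121 214  23  24 432] [132.1 225.4] [0.4743 0.3854 0.0305]
[382 216  10  19 102] [386. 225.] [ 0.4711 -0.2145  0.0305]
[393 227  13  18 127] [399.3 235.4] [ 0.4465 -0.2453  0.0305]
[457 227  31  36 365] [473.8 245.3] [ 0.422  -0.4191  0.0305]
[ 363  257   82   55 1333] [405.2 284.8] [ 0.3313 -0.2561  0.0305]
[446 266  13  18 133] [452.4 274.5] [ 0.3544 -0.3668  0.0305]
[ 359  294   65   90 2714] [393.7 344.9] [ 0.1933 -0.2261  0.0305]
[426 300  28  38 389] [440.3 318.9] [ 0.2522 -0.3357  0.0305]
```

```bash
python3 - <<'E'
from fit import *
p=get_image("scene");P=bot.observe()["position"];print(P)
print(proj(p,[.479,-.2095,.023]),"rest box 187.3,148.6")
m=[d for d in spotter.outline_of(p,"bowl") if abs(d["box"][0]-179.5)<5][0]
print(m["box"])
M=m["mask"].astype(np.uint8);h=cv2.convexHull(np.vstack(cv2.findContours(M,0,2)[0]));F=cv2.drawContours(np.zeros_like(M),[h],-1,1,-1)
dz=P[2]+.028
for off in(0,.005,-.005):
    f=lambda q:bowl_pts(q)+[0,0,dz+off]
    q,e=fit([(p,F)],f,P[:2],[.01,.01]);print(off,q.round(4),(q-P[:2]).round(4),e)
E
```

```text
[ 0.47584998 -0.20671595  0.0661158 ]
[[188.18504833 147.68396309]] rest box 187.3,148.6
[182.9, 122.5, 26.1, 27.4]
0 [ 0.4824 -0.2072] [ 0.0065 -0.0004] 0.11903756859434356
0.005 [ 0.4871 -0.2037] [0.0113 0.0031] 0.12221874020683177
-0.005 [ 0.4783 -0.2111] [ 0.0024 -0.0043] 0.1138011945392492
```

>>> apply_moves(commands=[[[0.0024,0.01,0],0,-1],[[0.0024,0.02,0],0,-1],[[0.0024,0.03,0],0,-1],[[0.0024,0.03,0],0,-1],[[0.0024,0.035,0],0,-1],[[0.0024,0.035,0],0,-1],[[0.0025,0.03,0],0,-1],[[0.0025,0.03,0],0,-1],[[0.0025,0.02,0],0,-1],[[0.0025,0.0125,0],0,-1]])

```text
t: 25.38
position: [0.5005, 0.0483, 0.0672]
orientation: [-3.142, -0.001, 2.195]
contact_force: [-0.5, -0.7, -0.9]
grip_width: 0.0622
finger_force: 27.9
```

>>> apply_moves(commands=[[[0,0,-0.015],0,-1],[[0,0,-0.015],0,-1],[[0,0,-0.01],0,-1],[[0,0,0],0,-1],[[0,0,0],0,-1]])

```text
t: 25.8
position: [0.5004, 0.0454, 0.027]
orientation: [-3.14, -0.001, 2.192]
contact_force: [-0.3, 0.4, -1.4]
grip_width: 0.0622
finger_force: 28.0
```

```bash
python3 - <<'E'
from fit import *
p=get_image("scene");q=get_image("top");s=bot.observe();P=s["position"];print(P,s["contact_force"],s["grip_width"])
dz=P[2]+.028
for n,x in(("scene",p),("top",q)):
    for d in spotter.outline_of(x,"bowl"):
        print(n,round(d["conf"],2),np.round(d["box"],1),x["img"][d["mask"]].mean(0).round())
print(dz,proj(p,[P[0],P[1],.023+dz]),proj(q,[P[0],P[1],.023+dz]),"home",proj(p,[.5032,.0448,.023+dz]),proj(q,[.5032,.0448,.023+dz]))
# bright low-sat silhouette columns in scene around bowl
g=p["img"].astype(int);c=proj(p,[P[0],P[1],.023+dz])[0].astype(int)
for r in range(c[1]-20,c[1]+26,3):print(r," ".join("%3d/%2d"%(g[r,k].mean(),g[r,k].max()-g[r,k].min()) for k in range(c[0]-22,c[0]+24,3)))
print(c[0]-22)
E
```

```text
[0.5017635  0.04501948 0.02822153] [ 0.17383356 -0.81469361 -1.44081224] 0.06237124702391413
scene 0.77 [225.1 147.9  25.6  25.9] [75. 17. 13.]
scene 0.72 [262.1 165.2  15.1  24.6] [100.  97.  89.]
scene 0.3 [276.6 199.1  66.   86.5] [97. 66. 41.]
top 0.9 [341.9 238.8  28.1  23.4] [93. 36. 29.]
0.05622152660827981 [[268.18326402 164.45188706]] [[276.10798282 212.38720242]] home [[267.89575632 164.82124679]] [[276.19915944 211.7523818 ]]
144 108/60 123/66 124/68 127/69 114/64  18/ 1  17/ 2  13/ 2  13/ 2  15/ 2  20/ 2 116/63 131/73 134/73 134/74 132/72
147 129/71 129/71 129/71 124/68 120/66  49/11  16/ 2  10/ 3  42/ 1  57/ 0  25/ 0 121/67 127/69 126/70 129/70 131/71
150 130/72 128/70 130/70 132/73 134/74  52/17  16/ 1  11/ 2  33/ 1  81/ 1  32/ 1 125/69 129/72 129/71 127/71 127/69
153 118/64 131/72 133/72 131/71 116/39  85/10  23/ 2  34/ 2  36/ 3  79/ 1  56/ 1 103/55 120/65 122/67 125/69 128/71
156  76/43 114/62 121/67 119/51  78/10  78/ 9  32/ 2  46/ 4  42/ 0  61/ 2  81/ 0  47/ 6 127/71 127/71 125/68 121/66
159  80/44 130/73 133/73 113/28  72/ 7  88/10  62/ 7  13/ 4  18/ 2  35/ 1  40/ 
[... 500 characters left out ...]

174  51/49  92/16 119/10 117/11  87/ 9  79/ 9  82/ 9  66/ 4  21/ 2  17/ 2 119/ 9 168/15 158/16  61/43  84/79 114/66
177  50/49  70/28 118/12 118/11 117/11  97/10  82/ 9  73/ 6  48/ 3 106/ 7 172/13 179/14 173/16  97/19  83/80 105/70
180  44/42  49/46 117/11 118/11 116/11 116/11 113/11 112/11 113/11 173/12 180/12 180/14 179/15 162/15  72/67  87/75
183  41/36  51/50 107/13 117/11 116/11 115/11 114/11 117/11 162/10 181/13 178/13 180/14 179/14 178/15  65/32  84/79
186  55/36  51/51  73/21 118/11 115/11 114/11 114/11 138/11 181/11 181/13 179/14 178/16 178/15 178/15 118/18  83/78
189  73/43  49/47  57/39 115/11 113/12 121/12 133/11 176/11 180/12 174/14 166/12 131/13 122/13  99/22  83/43  62/61
246
```

Aligned: the bowl's left edge is at column 254.5 plus a 13 px half-width, giving 267.5 against a target of 267.9. The row also matches. Lowering gently.

>>> apply_moves(commands=[[[0,0,-0.004],0,-1],[[0,0,-0.004],0,-1],[[0,0,-0.004],0,-1],[[0,0,-0.004],0,-1],[[0,0,-0.002],0,-1],[[0,0,0],0,-1]])

```text
t: 26.5
position: [0.5004, 0.0452, 0.0086]
orientation: [-3.14, -0.001, 2.192]
contact_force: [-0.6, -0.4, -2.1]
grip_width: 0.0621
finger_force: 28.0
```

>>> apply_moves(commands=[[[0,0,-0.001],0,-1],[[0,0,-0.001],0,-1],[[0,0,0],0,-1]])

```text
t: 26.75
position: [0.5011, 0.0452, 0.0074]
orientation: [-3.142, -0.0, 2.192]
contact_force: [-0.1, -0.1, -1.4]
grip_width: 0.062
finger_force: 28.0
```

>>> apply_moves(commands=[[[0,0,-0.001],0,-1],[[0,0,-0.001],0,-1],[[0,0,0],0,-1]])

```text
t: 27.0
position: [0.501, 0.0452, 0.0053]
orientation: [-3.141, -0.0, 2.192]
contact_force: [-1.2, 0.1, -1.3]
grip_width: 0.0623
finger_force: 28.0
```

>>> apply_moves(commands=[[[0,0,-0.0007],0,-1],[[0,0,-0.0007],0,-1],[[0,0,0],0,-1]])

```text
t: 27.25
position: [0.501, 0.0452, 0.004]
orientation: [-3.141, -0.0, 2.192]
contact_force: [-0.9, -0.5, -1.3]
grip_width: 0.0619
finger_force: 28.0
```

>>> apply_moves(commands=[[[0,0,-0.0006],0,-1],[[0,0,-0.0006],0,-1],[[0,0,0],0,-1]])

```text
t: 27.5
position: [0.501, 0.0452, 0.0028]
orientation: [-3.141, -0.0, 2.193]
contact_force: [-0.6, -0.8, -1.3]
grip_width: 0.0621
finger_force: 28.0
```

>>> apply_moves(commands=[[[0,0,-0.0005],0,-1],[[0,0,0],0,-1]])

```text
t: 27.67
position: [0.5013, 0.0451, 0.0027]
orientation: [3.141, 0.0, 2.192]
contact_force: [-1.2, -0.5, 0.4]
grip_width: 0.0622
finger_force: 28.1
```

>>> apply_moves(commands=[[[0,0,-0.0004],0,-1],[[0,0,0],0,-1]])

```text
t: 27.83
position: [0.5015, 0.0451, 0.0027]
orientation: [3.141, 0.0, 2.193]
contact_force: [-2.1, 0.9, 5.9]
grip_width: 0.0619
finger_force: 28.4
```

>>> apply_moves(squeeze=20, commands=[[[0,0,0],0,0.5],[[0,0,0],0,0.6],[[0,0,0],0,0.7],[[0,0,0],0,0.8],[[0,0,0],0,0.9],[[0,0,0],0,1],[[0,0,0],0,1]])

```text
t: 28.42
position: [0.5011, 0.0451, 0.002]
orientation: [-3.142, 0.0, 2.192]
contact_force: [0.6, 0.4, -0.0]
grip_width: 0.0855
finger_force: 0.0
```

Released with no contact force. Raise straight up, then move aside and check.

>>> apply_moves(commands=[[[0,0,0.004],0,1],[[0,0,0.008],0,1],[[0,0,0.015],0,1],[[0,0,0.02],0,1],[[0,0,0.03],0,1],[[0,0,0.03],0,1],[[-0.01,0.02,0.03],0,1],[[-0.02,0.03,0.01],0,1],[[-0.02,0.03,0],0,1],[[-0.02,0.03,0],0,1]])

```text
t: 29.25
position: [0.4315, 0.1561, 0.1513]
orientation: [3.138, 0.002, 2.191]
contact_force: [0.8, 0.3, -1.1]
grip_width: 0.0851
finger_force: 0.0
```

>>> apply_moves(commands=[[[-0.02,0.03,0],0,1],[[-0.02,0.03,0],0,1],[[-0.02,0.03,0],0,1],[[-0.01,0.03,0],0,1],[[0,0.03,0],0,1],[[0,0,0],0,1],[[0,0,0],0,1]])

```text
t: 29.83
position: [0.3608, 0.3062, 0.1497]
orientation: [3.141, 0.0, 2.195]
contact_force: [-0.0, -0.8, -0.5]
grip_width: 0.0853
finger_force: 0.0
```

```bash
python3 - <<'E'
from tp import *
p=get_image("scene");q=get_image("top");print(bot.observe()["position"],bot.observe()["contact_force"])
obs=[]
for n,x in(("scene",p),("top",q)):
    for d in spotter.outline_of(x,"bowl"):
        c=x["img"][d["mask"]].mean(0);print(n,round(d["conf"],2),np.round(d["box"],1),c.round())
        if d["conf"]>.4 and c.max()-c.min()<25 and d["box"][2]<40:obs.append((x,d["mask"]))
f=lambda b:bowl_pts(b)+[0,0,.0305]
for o in[[o] for o in obs]+[obs]:print(fit(o,f,[.503,.045],[.01,.01]))
for r in tp():print(r)
# tile corners in top view: non-wood region rows/cols extent
g=q["img"].astype(int);m=((g.max(2)-g.min(2)<25)&(g.min(2)>90)).astype(np.uint8)
n,l,st,c=cv2.connectedComponentsWithStats(m)
for i in range(1,n):
    if st[i,4]>800 and 200<c[i][0]<320:
        r=cv2.minAreaRect(np.argwhere(l==i)[:,::-1].astype(np.float32));print(r,ray(q,r[0],.0305)[0])
b=cv2.resize(q["img"][140:260,200:410],(800,457),interpolation=2);cv2.imwrite("pics/c9.png",b[:,:,::-1])
E
```

```text
[0.36125071 0.30474154 0.14937739] [-0.835512   -0.76381813  0.33454446]
scene 0.75 [268.5 170.4  29.   31.7] [112. 110. 101.]
scene 0.58 [226.8 148.   24.   27.8] [95. 23. 18.]
top 0.84 [276.1 210.8  25.7  27.4] [145. 144. 144.]
top 0.8 [339.6 240.9  23.7  24.9] [130.  45.  35.]
(array([0.5033802 , 0.04140814]), np.float64(0.07908573881317738))
(array([0.50249623, 0.04248624]), np.float64(0.0359312801173266))
(array([0.50301266, 0.0419779 ]), np.float64(0.12685271270569476))
(-0.035, np.float64(-0.101), np.float64(0.109))
(-0.03, np.float64(-0.101), np.float64(0.109))
(0.03, np.float64(-0.1), np.float64(0.1))
(0.035, np.float64(-0.1), np.float64(0.1))
((248.9594268798828, 176.2492218017578), (37.88243103027344, 37.94735336303711), 54.24611282348633) [0.58890537 0.10785041 0.0305    ]
((276.0892028808594, 212.06942749023438), (38.351078033447266, 38.38212966918945), 53.84181594848633) [0.5033459  0.04411768 0.0305    ]
```

The bowl fits at (0.503, 0.042), about 2 mm from the tile centre at (0.503, 0.044). Both the tile and the stack are in place, so I'm handing in.

```bash
python3 -c "
from rig import bot
print(bot.hand_in())"
```

```text
the job is handed in; nothing more can be done
None
```

The job is handed in, with no verdict returned: by the last camera check the top tile is home against the end wall, the white bowl stands about 2 mm from its middle, and the gripper is clear.

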